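# Close the bench caliper on a turned barrel

### The arm

A 6-joint arm with a two-finger parallel gripper is mounted at the origin on the work surface. World frame = base frame: x ahead of the robot, y to its left, z up, the work surface at z = 0. Lengths are in mm, angles in rad, forces in N, time in s.
With the tool pointing down it reaches from about 325 to 775 mm from the base axis. Payload 5.5 kg.
Tool frame: the origin (TCP) lies midway between the tips of the shut fingers; the grasp point (between the pads) lies 19 mm behind it; z points along the fingers, y is the line along which they close (so a half turn about z gives the same grasp; the last joint's range is limited). The gripper opens to 88 mm and grips with 3 to 60 N. Pads are 20 mm wide; open, the fingers measure 115 mm over their backs; the gripper's body (75 mm by 178 mm) begins 61 mm behind the grasp point.
Start: joints at [-1.219, 0.091, 1.231, -0, 1.82, -0.057], TCP at [238.506, -550.573, 199.431] pointing down, gripper open.
Joint ranges: [-2.87, 2.87], [-0.86, 2.18], [0.17, 2.46], [-1.51, 4.65], [0.06, 2.69], [-2.65, 2.65]. Speed limits (rad/s): [2.57, 2.57, 3.01, 3.14, 3.14, 3.14].

### API

Orientations are given as a unit quaternion [x, y, z, w].
In Python, from station import state, get_image, sign_off gives the robot as it stands.
- The arm moves only by the shell command python3 -m creep 'ROWS' [FORCE]. ROWS is JSON, one flat list of numbers, 7 for each row, row after row: the shift along the tool's x, y, z in units of 1000 mm (1.0 is 1000 mm), then the turn, a rotation vector about the tool's x, y, z in units of 45 degrees (1.0 is 45 degrees), then the opening, from 0 (shut) to 1 (fully open). A call has exactly 10 rows; each row is the pose to reach, as a shift and turn from the pose commanded when the call began, along the tool's axes at that moment; what a row does not reach only later rows make up. A row lasts 1/8 s, in which the tool goes at most 62.5 mm and 10.7 degrees, less where a joint would pass 70% of its speed; a pose out of reach is approached as far as the arm can. A call with a number of a shift or a turn outside -1 to 1 is refused whole. A call with a gripper value outside its range is refused whole. The fingers move at their own pace and stop on an object; FORCE is the grip in N (left out, the last holds). Time passes only in rows, so rows that repeat a pose let the fingers close, or fill a call up. It gives the time, the measured TCP pose, the force, the opening and the grip force at its end, in the units of the state.
- state(): the state, without advancing time (a new reading comes with each control period).
- get_image(name): name is "scene" or "top"; returns a dict with "image" (384x512x3 uint8, blue, green, red), "vfov" (degrees; the focal length in pixels is half the picture's height over the tangent of half this angle, whatever the lens; pixels are square), "cx", "cy" (the principal point, pixels), "position" and "attitude" of the camera in the world. Camera axes: x right, y down, z forward; pixel columns grow to the right and rows downward; lengths in mm; the calibration is good to about 2 mm. A picture is of the moment at which its call begins. There is no depth.
- sign_off(): hands the job in; it is judged then, once.
The state is a dict: "clock": time; "joints": joint angles; "joint_velocities": joint speeds; "tau": joint torques, N m; "position": TCP position; "ee_rot": TCP orientation; "contact_force": force on the tool from outside, world axes, zero at the start; "ft_torque": the same for the moment, N m; "grip_width": opening from 0.0 (shut) to 1.0 (fully open); "grasp_force": force on a finger pad.
Only numpy, scipy, OpenCV 4.12 (cv2) and the standard library are available. Lean on these libraries where they do the work, as an engineer would, in place of code of your own. Each camera call takes 0.05 s, during which the arm holds its last target. There are 200 camera calls.

### The job

Take the longer, stepped metal barrel out of the sloped rest and stand it upright, wide end down, on the bed of the bench caliper, midway between the open jaws, and let go of it. Then slide the moving jaw by its black post, gently, until it presses the barrel against the sprung anvil and the anvil is pushed in about 5 mm, and let go, leaving the jaws closed on the standing barrel. Leave the short plug in the rest and the other things on the bench where they are.

Things in the scene. Friction and masses are not known exactly. Their poses are not given: they have to be found in the camera images.
- barrel: Turned bare-metal barrel, about 0.36 kg, 110 mm long: 44 mm diameter for the first 60 mm, then a 36 mm neck. Origin at the centre of the wide end's face, z along the barrel towards the neck. At the start it leans in one of the rest's two troughs, wide end down, neck up and towards the robot, z axis 40 degrees from vertical; grip it by the neck.
- plug: Plain short turned metal plug in the other trough, 44 mm diameter and 80 mm long, no step; origin at the centre of its lower face, z along it. Not to be moved.
- rest: Fixed aluminium rest 190 mm wide (its y), 160 mm deep, two troughs at its y = -45 and +45 mm, open on the upper, far side. Parts lean 40 degrees from vertical towards its -x; low cheeks reach 55 mm up along the part, the back plate 90 mm. Origin on the table under the middle of the parts' lower ends, which lie 40 mm above the table.
- caliper: Fixed bench caliper: flat dark bed 110 mm (its x) by 340 mm (its y), top 20 mm above the table. Origin on the table below point bed. Sprung anvil on the -y side, face at y = -60 mm when free; moving jaw on the +y side, closing towards -y. Both faces are 50 mm wide in x, centred on x = 0, tops 65 mm above the table; white anvil housing 70 mm.
- bed (a point): Point on the bed's top surface, 20 mm above the table, at the middle of the space between the fully open jaws: x = 0, y = 0 of the caliper.
- jaw (a joint): Travel of the moving jaw in m: 0 fully open (face at caliper y = +60 mm, 120 mm from the free anvil), growing as it closes: face y = 60 mm - travel; stop at 0.098. It slides with about 4 N of friction and stays where it is left. With the barrel just touching both faces it reads 0.076.
- jaw_post (a point): Grip point of the black finger post on the moving jaw: post 24 mm (caliper x) by 22 mm (caliper y), from 46 to 117 mm above the table. The point is on its axis, 100 mm above the table, moves with the jaw and lies 60 mm behind (+y of) the jaw face.
- anvil (a joint): How far the sprung anvil is pushed in (towards caliper -y), in m: 0 free, 0.010 at its stop; spring 0.8 N per mm, so 5 mm means 4 N of measuring force.
- bottle: Amber bottle standing on the bench, 66 mm diameter, 170 mm tall; origin under its centre. Bystander.
- jar: Squat white jar with black cap, 64 mm diameter, 70 mm tall; origin under its centre. Bystander.
- case: Flat closed wooden gauge case, 70 x 150 x 28 mm; origin under its centre. Bystander.
- marker: Marker pen lying on the bench, 135 mm long, 18 mm thick; origin under it near its middle. Bystander.
Mind the look-alikes: they are no part of the job. What is shaped like the barrel but pink, purple or yellow is not meant.

How it is judged (in metres and radians):
On the way, in this order (a step that is already met when the one before it is completed fails the run):
1. the barrel stands upright, wide end down, on the caliper's bed between the jaws, let go (angle between barrel's own z axis and vertical below 0.08 rad and z of barrel in the frame of bed between -0.004 and 0.004 m and x of barrel in the frame of bed between -0.018 and 0.018 m and y of barrel in the frame of bed between -0.05 and 0.04 m and contact force between the fingers and barrel below 0.1 N and linear speed of barrel below 0.02 m/s), for 0.3 s.
2. the moving jaw presses the barrel against the anvil with a measuring force of at least 1.5 N (contact force between each of jaw, anvil and barrel above 1.5 N), for 0.3 s.
At the end, for the whole second after the job is handed in: The barrel stands on the caliper's bed, wide end down, within 0.08 rad of upright, its axis within 20 mm of the jaws' centre line, at rest, and both the moving jaw and the sprung anvil still press on it with more than 0.5 N (angle between barrel's own z axis and vertical below 0.08 rad and z of barrel in the frame of bed between -0.004 and 0.004 m and x of barrel in the frame of bed between -0.02 and 0.02 m and contact force between each of jaw, anvil and barrel above 0.5 N and linear speed of barrel below 0.01 m/s); the robot touches nothing.
It fails at once if the moving jaw squeezes the barrel with more than 25 N (contact force between jaw and barrel above 25 N).
It fails at once if the short plug is moved more than 25 mm (distance of plug from where it was at the start of the episode above 0.025 m).
It fails at once if a bystander (bottle, jar, gauge case or marker) is moved more than 40 mm (distance of any of bottle, jar, case, marker from where it was at the start of the episode above 0.04 m).
It also fails if it takes over 54 s, if anything falls off the work surface, if the arm or the gripper's body presses on something with over 40 N, if the wrist force passes 120 N, or if a joint passes its speed limit or range.

## Working session

There is one attempt and no reset: what is moved stays moved. The work goes in short steps, Python scripts to look and compute and a shell command to move; the robot and the scene stay as the last step left them, time stands still between calls to the robot, and variables do not carry over. Pictures are saved under pics/ and viewed, at most 10 in all, crops included, and the job is handed in when it is done.

```bash
mkdir -p pics; ls; python3 - <<'E'
from station import *
import cv2
print(state())
for n in("scene","top"):
    d=get_image(n); cv2.imwrite(f"pics/{n}0.png",d["image"]); print({k:v for k,v in d.items() if k!="image"})
E
```

```text
pics
{'clock': 0.0, 'joints': array([-1.21867927e+00,  9.18565554e-02,  1.23185655e+00, -2.33996845e-05,
        1.81978180e+00, -5.67376216e-02]), 'joint_velocities': array([-2.22395777e-04, -1.98941466e-04,  9.29639059e-04, -1.41772779e-03,
        1.63250386e-03,  8.91896167e-05]), 'tau': array([-6.35141987e-04, -4.46457267e+01, -4.06444323e+01,  6.99113728e-02,
        2.93044187e-02, -1.53160399e-04]), 'position': array([ 238.39142215, -550.249724  ,  198.32485882]), 'ee_rot': array([ 9.79177539e-01,  2.03003554e-01, -1.51179332e-04, -9.39100001e-04]), 'contact_force': array([-0.66812955,  0.08830622, -0.23438652]), 'ft_torque': array([-0.06966236,  0.01820641, -0.00653994]), 'grasp_force': 0.0, 'grip_width': 0.9992347979931114}
{'vfov': 49.302215617633635, 'cx': 250.87451029404093, 'cy': 195.02310171015515, 'position': array([1165.01134635, -770.83110241,  841.28458704]), 'attitude': array([ 0.84827162,  0.31401864, -0.15075513, -0.39887397])}
{'vfov': 51.65305968904706, 'cx': 251.66030563124082, 'cy': 189.50636927452106, 'position': array([ 443.64554331,  -81.50148516, 1078.57194259]), 'attitude': array([ 0.71075559, -0.69980718,  0.0542294 , -0.04642813])}
```

View pics/scene0.png

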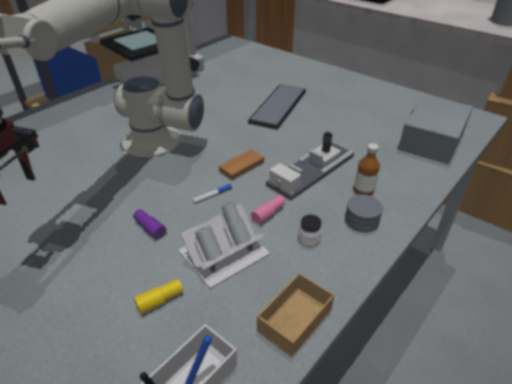

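View pics/top0.png

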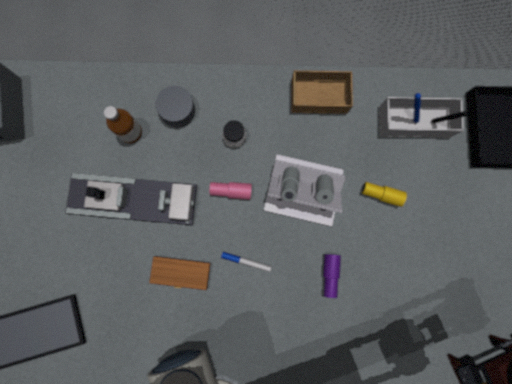

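The metal part at top (290,183) / scene (237,222) looks like the barrel. These could be confused with it:
- Plug: top (325,188), scene (208,240).
- Pink look-alike: top (231,190), scene (268,210).
- Yellow look-alike: top (384,194), scene (159,296).
- Purple look-alike: top (331,275), scene (150,223).

By the description, the barrel is the longer, stepped metal part. I'll check that in a close crop.

```bash
python3 - <<'E'
import cv2,numpy as np
s=cv2.imread("pics/scene0.png");t=cv2.imread("pics/top0.png")
r=lambda im,x,y,w,h,k:cv2.resize(im[y:y+h,x:x+w],None,fx=k,fy=k,interpolation=cv2.INTER_CUBIC)
a=r(t,255,150,100,75,4);b=r(s,175,195,100,75,4);c=r(t,60,165,150,65,5.3333);
ab=np.hstack([a,b]);c=cv2.resize(c,(800,300))
# c scale 5.333 x, 4.615 y -> keep 300 rows
cv2.imwrite("pics/crop1.png",np.vstack([ab,c]))
E
```

```text
(no output)
```

View pics/crop1.png

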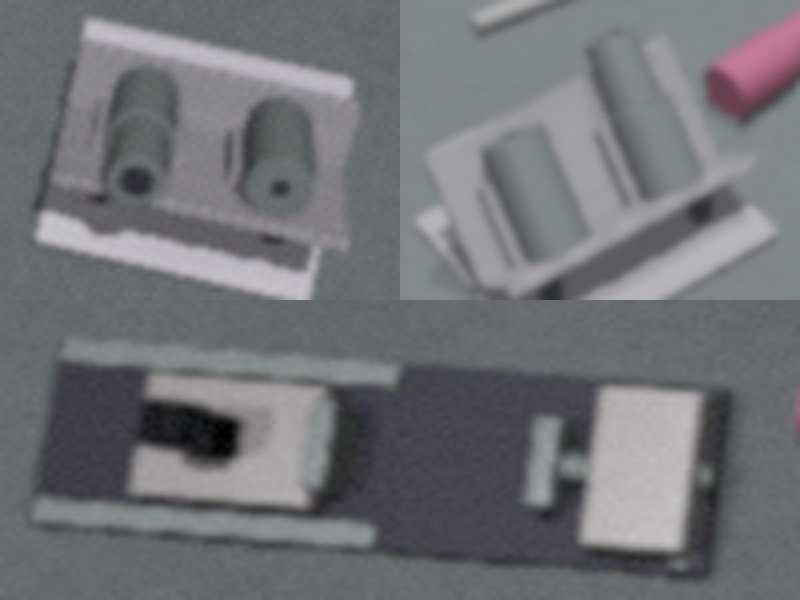

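The crop confirms it. The left-trough part has a step and is the longer one: its neck-end hole is at crop (137,182). The plain plug is on the right, with its hole at (281,187). The caliper bed shows the jaw and black post on the left and the anvil on the right. Next I'll work out the poses.

```bash
cat > h.py <<'E'
import numpy as np,cv2
from scipy.spatial.transform import Rotation as R
from station import *
C={'scene':(49.302215617633635,250.87451029404093,195.02310171015515,[1165.01134635,-770.83110241,841.28458704],[0.84827162,0.31401864,-0.15075513,-0.39887397]),
'top':(51.65305968904706,251.66030563124082,189.50636927452106,[443.64554331,-81.50148516,1078.57194259],[0.71075559,-0.69980718,0.0542294,-0.04642813])}
def ray(n,u,v):
    f,cx,cy,p,q=C[n];f=192/np.tan(np.radians(f/2))
    return np.array(p),R.from_quat(q).apply([(u-cx)/f,(v-cy)/f,1])
def onz(n,u,v,z):
    p,d=ray(n,u,v);return p+d*(z-p[2])/d[2]
def proj(n,X):
    f,cx,cy,p,q=C[n];f=192/np.tan(np.radians(f/2))
    c=R.from_quat(q).inv().apply(np.array(X)-p);return c[:2]/c[2]*f+[cx,cy]
def move(dpos_target,Rt):  # shift/turn from measured pose to target, in tool axes
    s=state();r=R.from_quat(s['ee_rot'])
    return r.inv().apply(np.array(dpos_target)-s['position'])/1000,(r.inv()*Rt).as_rotvec()/(np.pi/4)
E
python3 - <<'E'
from h import *
np.set_printoptions(precision=1,suppress=True)
cr=lambda u,v:(255+(u+.5)/4-.5,150+(v+.5)/4-.5)
b=onz('top',*cr(137,182),124.3);p=onz('top',*cr(281,187),101.3)
print('ends',b,p)
d=b-p; yaw=np.arctan2(d[1],d[0])-np.arctan2(90,-19.3);print('yaw',np.degrees(yaw),np.hypot(*d[:2]),'exp 92')
c=np.cos(yaw);s=np.sin(yaw);M=np.array([[c,-s],[s,c]])
o=((b[:2]-M@[-70.7,45])+(p[:2]-M@[-51.4,-45]))/2;print('rest',o)
# plate edges
for a in [(88,22),(353,85),(38,240),(310,298)]: print('plate',onz('top',*cr(*a),3))
# scene check: project predicted points
for k in [(-70.7,45,124.3),(-51.4,-45,101.3)]:
    X=[*(o+M@k[:2]),k[2]];u=proj('scene',X);t=proj('top',X);print('pred scenecrop',(u-[175,195])*4+[400,0],'top',t)
cc=lambda u,v:(60+(u+.5)*150/800-.5,165+(v+.5)*65/300-.5)
for n,a,z in [('bedBR',(708,577),20),('bedTR',(735,388),20),('bedBL',(30,522),20),('bedTL',(60,345),20),('anvT',(533,418),65),('anvB',(525,508),65),('hsTL',(600,387),70),('hsBL',(580,545),70),('hsTR',(705,390),70),('hsBR',(688,550),70),('posttop',(150,422),117),('railTR',(398,370),28),('railBR',(375,535),28)]:
    print(n,onz('top',*cc(*a),z))
E
```

```text
ends [ 568.3 -181.6  124.3] [ 569.6 -273.7  101.3]
yaw -11.280161081472336 92.102786928486 exp 92
rest [ 628.8 -239.6]
plate [ 695.6 -160.1    3. ]
plate [ 654.2 -343.7    3. ]
plate [ 543.3 -127.     3. ]
plate [ 506.8 -311.9    3. ]
pred scenecrop [607.2  32.7] top [288.9 195.1]
pred scenecrop [510.6 133. ] top [324.9 196.4]
bedBR [330.4  58.1  20. ]
bedTR [435.7  48.6  20. ]
bedBL [356.2 388.9  20. ]
bedTL [455.1 382.2  20. ]
anvT [418.5 137.6  65. ]
anvB [370.5 139.   65. ]
hsTL [435.7 105.8  70. ]
hsBL [351.7 111.5  70. ]
hsTR [434.8  56.5  70. ]
hsBR [349.8  61.3  70. ]
posttop [415.3 296.6 117. ]
railTR [443.5 212.8  28. ]
railBR [352.  218.7  28. ]
```

```bash
python3 - <<'E'
from h import *
s=cv2.imread("pics/scene0.png");t=cv2.imread("pics/top0.png")
a=cv2.resize(s[125:200,260:360],(800,600),interpolation=cv2.INTER_CUBIC)
cv2.imwrite("pics/crop2.png",a)
b=t[165:230,60:210]
cv2.imwrite("pics/crop3.png",cv2.resize(b[5:50,10:85],(800,480),interpolation=cv2.INTER_CUBIC))
E
```

```text
(no output)
```

View pics/crop2.png

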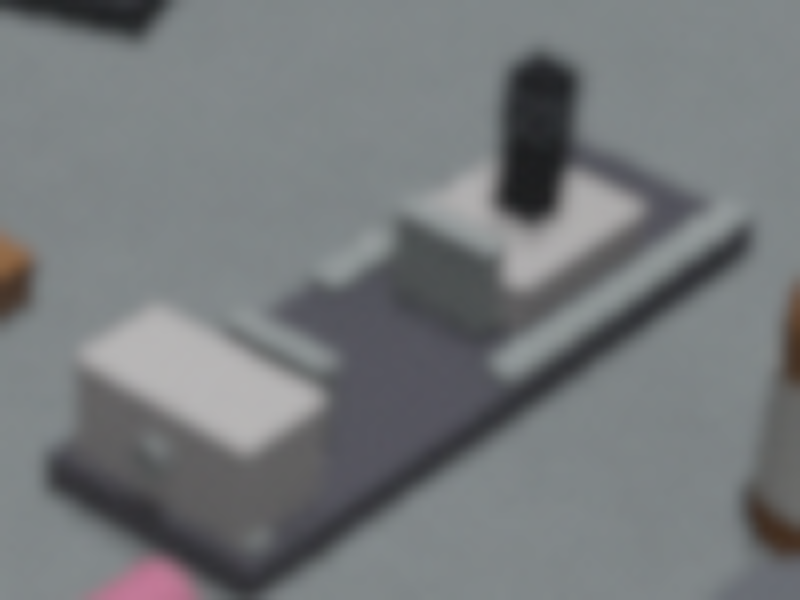

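View pics/crop3.png

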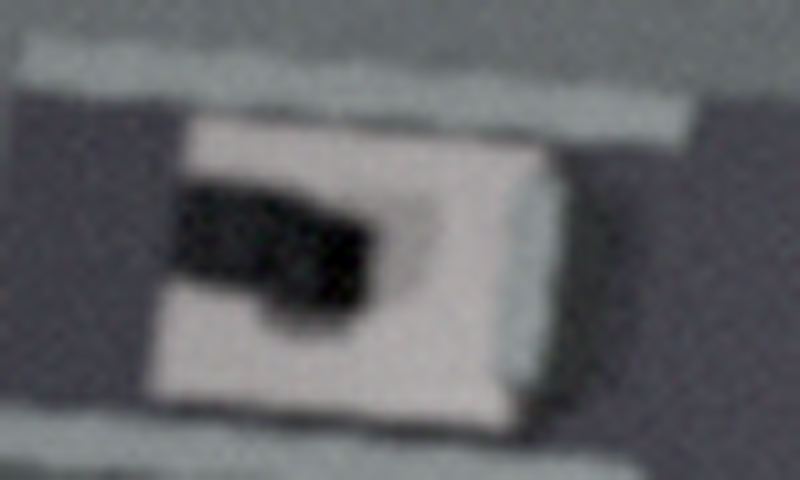

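Crop 2 (scene) shows the black post top at about (543,65), the jaw's face top edge from (400,215) to (505,260), and the anvil's top edge at about (340,358). Crop 3 (top) shows the post top near (205,232) and the jaw's face plate at u of about 505–565.

```bash
python3 - <<'E'
from h import *
np.set_printoptions(precision=1,suppress=True)
S=lambda u,v:(260+(u+.5)/8-.5,125+(v+.5)/8-.5)
T=lambda u,v:(70+(u+.5)*75/800-.5,170+(v+.5)*45/480-.5)
print('post scene z117',onz('scene',*S(543,65),117),'top',onz('top',*T(205,232),117))
print('post base top z46',onz('top',*T(320,265),46),'postbase scene',onz('scene',*S(527,205),46))
for a in [(400,215),(505,260)]: print('jawface scene z65',onz('scene',*S(*a),65))
for a in [(565,175),(540,385),(515,170),(497,380)]: print('jaw top z65',onz('top',*T(*a),65),'z20',onz('top',*T(*a),20)[:2])
for a in [(340,355),(262,312)]: print('anv scene',onz('scene',*S(*a),65))
for a in [(250,590),(50,480),(745,240)]: print('bed scene',onz('scene',*S(*a),0),onz('scene',*S(*a),20)[:2])
for a in [(80,355),(165,303),(328,400),(245,458)]: print('housing',onz('scene',*S(*a),70))
E
```

```text
post scene z117 [570. 302. 117.] top [570.8 305.5 117. ]
post base top z46 [572.4 305.4  46. ] postbase scene [569.2 305.1  46. ]
jawface scene z65 [547.3 238.9  65. ]
jawface scene z65 [598.9 239.2  65. ]
jaw top z65 [592.9 240.9  65. ] z20 [599.5 255.3]
jaw top z65 [542.  243.8  65. ] z20 [546.3 258.3]
jaw top z65 [593.9 253.   65. ] z20 [600.6 267.9]
jaw top z65 [543.  254.2  65. ] z20 [547.4 269.1]
anv scene [585.9 141.5  65. ]
anv scene [545.1 145.3  65. ]
bed scene [601.4  67.4   0. ] [614.8  47.4]
bed scene [497.8  70.7   0. ] [513.6  50.7]
bed scene [624.3 406.3   0. ] [637.2 378.3]
housing [512.1  69.8  70. ]
housing [515.8 119.3  70. ]
housing [603.2 108.6  70. ]
housing [600.7  58.6  70. ]
```

```bash
python3 - <<'E'
from h import *
np.set_printoptions(precision=1,suppress=True)
cc=lambda u,v:(60+(u+.5)*150/800-.5,165+(v-300+.5)*65/300-.5)
for n,a,z in [('bedBR',(708,577),20),('bedTR',(735,388),20),('bedBL',(30,522),20),('bedTL',(60,345),20),('anvT',(533,418),65),('anvB',(525,508),65),('hsTL',(600,387),70),('hsBL',(580,545),70),('hsTR',(705,390),70),('hsBR',(688,550),70),('railTR',(398,370),28),('railBR',(375,535),28)]:
    print(n,onz('top',*cc(*a),z))
s=state();r=R.from_quat(s['ee_rot']);print(r.as_matrix())
# grasp: barrel axis
yaw=np.radians(-11.6)
Rz=R.from_euler('z',yaw)
ax=Rz.apply([-np.sin(np.radians(40)),0,np.cos(np.radians(40))])
top=np.array([568.5,-181.6,124.3])
for sg in (1,-1):
    z=-ax;y=sg*Rz.apply([0,1,0]);x=np.cross(y,z);Rt=R.from_matrix(np.c_[x,y,z])
    print(sg,'rot',Rt.as_quat().round(4))
    for off in (110,0): print(off,*[v.round(4) for v in move(top+ax*(off-38),Rt)],top+ax*(off-38))
E
```

```text
bedBR [498.7  64.1  20. ]
bedTR [609.1  54.5  20. ]
bedBL [525.2 402.6  20. ]
bedTL [628.8 395.9  20. ]
anvT [583.5 145.4  65. ]
anvB [533.1 146.8  65. ]
hsTL [600.7 112.9  70. ]
hsBL [512.7 118.6  70. ]
hsTR [599.9  62.4  70. ]
hsBR [510.8  67.3  70. ]
railTR [615.6 222.5  28. ]
railBR [519.8 228.5  28. ]
[[ 0.9  0.4 -0. ]
 [ 0.4 -0.9  0. ]
 [ 0.  -0.  -1. ]]
1 rot [ 0.1  0.9 -0.   0.3]
110 [ 0.4 -0.2  0. ] [-1.1 -0.4 -3.1] [ 523.2 -172.3  179.5]
0 [ 0.5 -0.2  0.1] [-1.1 -0.4 -3.1] [ 592.4 -186.5   95.2]
-1 rot [ 0.9 -0.1  0.3  0. ]
110 [ 0.4 -0.2  0. ] [-0.3  0.9  0.7] [ 523.2 -172.3  179.5]
0 [ 0.5 -0.2  0.1] [-0.3  0.9  0.7] [ 592.4 -186.5   95.2]
```

```bash
cat >> h.py <<'E'
yaw=np.radians(-11.6);Rz=R.from_euler('z',yaw)
ax=Rz.apply([-np.sin(np.radians(40)),0,np.cos(np.radians(40))]);btop=np.array([568.5,-181.6,124.3])
Rg=R.from_matrix(np.c_[np.cross(-Rz.apply([0,1,0]),-ax),-Rz.apply([0,1,0]),-ax])
def show(p,Rt):
    a,b=move(p,Rt);print('shift',[round(float(v),4) for v in a],'turn',[round(float(v),4) for v in b])
E
python3 -c "
from h import *
show(btop+ax*72,Rg)"
```

```text
shift [0.4115, -0.2336, 0.0194] turn [-0.2737, 0.8612, 0.7452]
```

```bash
python3 -m creep '[0.05,-0.03,0,0,0,0,0.8, 0.1,-0.06,0,-0.05,0.15,0.13,0.8, 0.15,-0.085,0,-0.1,0.3,0.26,0.8, 0.2,-0.115,0.005,-0.14,0.45,0.39,0.8, 0.25,-0.142,0.01,-0.19,0.6,0.52,0.8, 0.3,-0.17,0.014,-0.23,0.72,0.62,0.8, 0.35,-0.2,0.017,-0.26,0.82,0.71,0.8, 0.39,-0.222,0.019,-0.274,0.861,0.745,0.8, 0.4115,-0.2336,0.0194,-0.274,0.861,0.745,0.8, 0.4115,-0.2336,0.0194,-0.274,0.861,0.745,0.8]' 30; python3 -c "
from h import *
print(state()['joints'].round(2))
show(btop+ax*72,Rg); show(btop-ax*38,Rg)"
```

```text
clock: 1.35
position: [523.6, -170.6, 179.4]
ee_rot: [0.935, -0.093, 0.34, 0.035]
contact_force: [-0.6, -0.5, -0.1]
grip_width: 0.8
grasp_force: 0.0
[-0.51 -0.75  2.09  0.22  1.14  1.23]
shift [-0.0, 0.0018, -0.0001] turn [-0.0016, -0.0, 0.0054]
shift [-0.0, 0.0019, 0.1099] turn [-0.0016, -0.0, 0.0054]
```

```bash
python3 -m creep '[0,0.001,0.01,0,0,0,0.8, 0,0.0018,0.025,0,0,0,0.8, 0,0.0018,0.04,0,0,0,0.8, 0,0.0018,0.055,0,0,0,0.8, 0,0.0018,0.065,0,0,0,0.8, 0,0.0018,0.07,0,0,0,0.8, 0,0.0018,0.07,0,0,0,0.8, 0,0.0018,0.07,0,0,0,0.8, 0,0.0018,0.07,0,0,0,0.8, 0,0.0018,0.07,0,0,0,0.8]'; python3 - <<'E'
from h import *
show(btop-ax*38,Rg)
a=get_image('top')['image'][130:240,230:376];b=get_image('scene')['image'][165:275,150:296]
cv2.imwrite('pics/pre.png',cv2.resize(np.vstack([np.hstack([a,b])]),(800,300),interpolation=cv2.INTER_CUBIC))
E
```

```text
clock: 2.6
position: [567.0, -183.6, 127.0]
ee_rot: [0.935, -0.095, 0.341, 0.036]
contact_force: [-0.9, -0.3, 0.4]
grip_width: 0.798
grasp_force: 0.0
shift [-0.001, -0.0023, 0.0407] turn [0.0019, -0.0021, 0.0018]
```

View pics/pre.png

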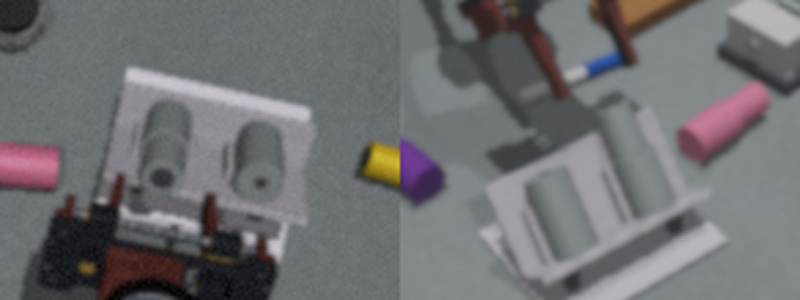

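```bash
python3 - <<'E'
from h import *
s=state();p=s['position'];r=R.from_quat(s['ee_rot'])
k=800/292
for y in(-35,0,35):
    X=p+r.apply([0,y,0]); print(y,(proj('top',X)-[230,130])*k,(proj('scene',X)-[150,165])*k+[400,0])
print((proj('top',btop)-[230,130])*k,(proj('scene',btop)-[150,165])*k+[400,0])
d=get_image('top');print(d['position'],d['attitude']);d=get_image('scene');print(d['position'],d['attitude'])
E
```

```text
-35 [125.1006502  171.08126628] [637.39116039  88.71513826]
0 [163.8170224  179.58312689] [607.90659832 103.0560429 ]
35 [202.5920361 188.0978648] [577.52689674 117.83233168]
[161.29348846 178.21752724] [610.56835991 104.62488872]
[ 443.64554331  -81.50148516 1078.57194259] [ 0.71075559 -0.69980718  0.0542294  -0.04642813]
[1165.01134635 -770.83110241  841.28458704] [ 0.84827162  0.31401864 -0.15075513 -0.39887397]
```

Each finger straddles the neck, and the tips appear slightly short of the nominal TCP. I'll advance 43 mm with a 2 mm sideways correction, then close.

```bash
python3 -m creep '[0,-0.002,0.01,0,0,0,0.8, 0,-0.002,0.02,0,0,0,0.8, 0,-0.002,0.03,0,0,0,0.8, 0,-0.002,0.038,0,0,0,0.8, 0,-0.002,0.043,0,0,0,0.8, 0,-0.002,0.043,0,0,0,0.8, 0,-0.002,0.043,0,0,0,0.3, 0,-0.002,0.043,0,0,0,0.3, 0,-0.002,0.043,0,0,0,0.3, 0,-0.002,0.043,0,0,0,0.3]' 30; python3 - <<'E'
from h import *
show(btop-ax*40,Rg);print(state()['contact_force'])
E
```

```text
clock: 4.05
position: [594.5, -187.3, 93.8]
ee_rot: [0.935, -0.095, 0.341, 0.036]
contact_force: [-0.8, 0.5, 0.3]
grip_width: 0.396
grasp_force: 30.0
shift [-0.0008, -0.0003, -0.0005] turn [0.0019, -0.0016, 0.0017]
[-0.82312628  0.51686158  0.2682345 ]
```

```bash
python3 -m creep '[0,0,-0.005,0,0,0,0.3, 0,0,-0.015,0,0,0,0.3, 0,0,-0.028,0,0,0,0.3, 0,0,-0.042,0,0,0,0.3, 0,0,-0.056,0,0,0,0.3, 0,0,-0.07,0,0,0,0.3, 0,0,-0.084,0,0,0,0.3, 0,0,-0.096,0,0,0,0.3, 0,0,-0.1,0,0,0,0.3, 0,0,-0.1,0,0,0,0.3]' 40; python3 - <<'E'
from h import *
s=state();print(s['joints'].round(2))
# barrel frame in tool: bottom is at tool z = 69..72 from TCP
# upright targets: two yaw choices, closing along caliper x or y
for k in (0,90,180,270):
    a=np.radians(-4+k);y=np.array([np.cos(a),np.sin(a),0]);z=np.array([0,0,-1.]);x=np.cross(y,z)
    print(k);show([563,194,160],R.from_matrix(np.c_[x,y,z]))
r=R.from_quat(s['ee_rot']);up=R.align_vectors([[0,0,-1]],[r.apply([0,0,1])])[0]
print(up.as_rotvec(), ); show([450,-100,230],up*r)
E
```

```text
clock: 5.3
position: [531.2, -174.2, 170.0]
ee_rot: [0.935, -0.095, 0.34, 0.035]
contact_force: [0.4, -0.2, -3.0]
grip_width: 0.394
grasp_force: 40.0
[-0.51 -0.72  2.09  0.21  1.11  1.24]
0
shift [-0.0389, -0.3671, -0.0205] turn [0.7561, -0.6584, -2.0699]
90
shift [-0.0389, -0.3671, -0.0205] turn [-1.3146, -0.0908, 3.609]
180
shift [-0.0389, -0.3671, -0.0205] turn [-0.6359, -0.7303, 1.7514]
270
shift [-0.0389, -0.3671, -0.0205] turn [0.0614, -0.8882, -0.1612]
[0.14210654 0.68417687 0.        ]
shift [-0.0337, -0.0562, -0.1068] turn [0.0026, -0.8897, 0.0]
```

```bash
python3 - <<'E'
from h import *
s=state();p=s['position'];r=R.from_quat(s['ee_rot'])
a=np.radians(-4+270);y=np.array([np.cos(a),np.sin(a),0]);z=np.array([0,0,-1.]);x=np.cross(y,z)
Rp=R.from_matrix(np.c_[x,y,z])
show(p+[0,0,60],r);show([545,-80,240],Rp);show([563,194,220],Rp)
E
```

```text
shift [0.0386, 0.0001, -0.0459] turn [0.0, 0.0, 0.0]
shift [0.0409, -0.0949, -0.0572] turn [0.0614, -0.8882, -0.1612]
shift [-0.0003, -0.367, -0.0664] turn [0.0614, -0.8882, -0.1612]
```

```bash
python3 -m creep '[0.008,0,-0.009,0,0,0,0.3, 0.022,0,-0.026,0,0,0,0.3, 0.035,-0.01,-0.042,0,0,0,0.3, 0.039,-0.04,-0.05,0.01,-0.15,-0.03,0.3, 0.04,-0.08,-0.054,0.023,-0.33,-0.06,0.3, 0.037,-0.12,-0.057,0.035,-0.51,-0.09,0.3, 0.032,-0.16,-0.059,0.047,-0.68,-0.12,0.3, 0.027,-0.2,-0.061,0.058,-0.84,-0.15,0.3, 0.021,-0.23,-0.062,0.061,-0.888,-0.161,0.3, 0.018,-0.25,-0.062,0.061,-0.888,-0.161,0.3]'; python3 - <<'E'
from h import *
s=state();p=s['position'];r=R.from_quat(s['ee_rot']);print(s['joints'].round(2))
a=np.radians(-4+270);y=np.array([np.cos(a),np.sin(a),0]);z=np.array([0,0,-1.]);x=np.cross(y,z)
Rp=R.from_matrix(np.c_[x,y,z])
show([563,194,150],Rp)
E
```

```text
clock: 6.55
position: [557.5, 77.7, 227.7]
ee_rot: [0.999, -0.034, -0.0, -0.0]
contact_force: [0.3, -1.0, -4.0]
grip_width: 0.391
grasp_force: 40.0
[ 0.08 -0.    1.28  0.    1.87  1.72]
shift [-0.0025, -0.1164, 0.0777] turn [-0.0001, 0.0, 0.0011]
```

```bash
python3 -m creep '[0,-0.012,0,0,0,0,0.3, 0,-0.035,0,0,0,0,0.3, -0.001,-0.06,0,0,0,0,0.3, -0.002,-0.085,0,0,0,0,0.3, -0.0025,-0.105,0.005,0,0,0,0.3, -0.0025,-0.1164,0.02,0,0,0,0.3, -0.0025,-0.1164,0.04,0,0,0,0.3, -0.0025,-0.1164,0.06,0,0,0,0.3, -0.0025,-0.1164,0.075,0,0,0,0.3, -0.0025,-0.1164,0.0777,0,0,0,0.3]'; python3 - <<'E'
from h import *
b=get_image('scene')['image'][115:205,255:375];t=get_image('top')['image'][150:240,60:210]
cv2.imwrite('pics/over.png',np.vstack([cv2.resize(b,(400,300),interpolation=2),cv2.resize(t,(400,240),interpolation=2)]))
s=state();print(s['position'],s['joints'].round(2))
p=s['position'];k=400/120
for z in (38,-72):
    print((proj('scene',p+[0,0,z])-[255,115])*k)
E
```

```text
clock: 7.8
position: [561.1, 191.9, 149.0]
ee_rot: [0.999, -0.035, -0.001, 0.001]
contact_force: [-0.2, 0.5, -3.7]
grip_width: 0.39
grasp_force: 40.0
[561.79064767 192.16015056 150.78560843] [ 0.27  0.07  1.34 -0.    1.73  1.91]
[177.22625551  35.8109632 ]
[167.92864103 135.35976998]
```

View pics/over.png

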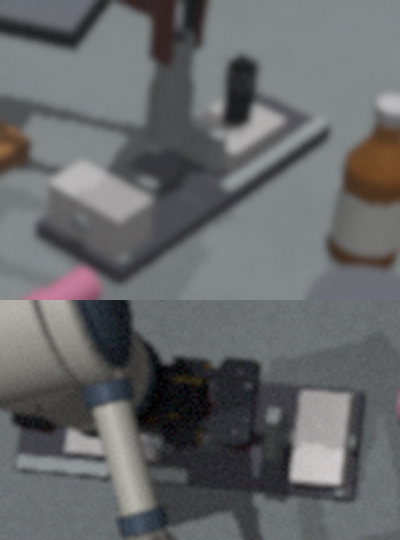

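The barrel hangs upright between the anvil and the jaw: step at about (172,88), lower end around (172,155). Lowering now.

```bash
python3 -m creep '[0.0015,-0.001,0.008,0,0,0,0.3, 0.0015,-0.001,0.018,0,0,0,0.3, 0.0015,-0.001,0.028,0,0,0,0.3, 0.0015,-0.001,0.038,0,0,0,0.3, 0.0015,-0.001,0.045,0,0,0,0.3, 0.0015,-0.001,0.05,0,0,0,0.3, 0.0015,-0.001,0.053,0,0,0,0.3, 0.0015,-0.001,0.054,0,0,0,0.3, 0.0015,-0.001,0.054,0,0,0,0.3, 0.0015,-0.001,0.054,0,0,0,0.3]'; python3 -m creep '[0,0,0.0005,0,0,0,0.3, 0,0,0.001,0,0,0,0.3, 0,0,0.0015,0,0,0,0.3, 0,0,0.002,0,0,0,0.3, 0,0,0.0025,0,0,0,0.3, 0,0,0.003,0,0,0,0.3, 0,0,0.0035,0,0,0,0.3, 0,0,0.004,0,0,0,0.3, 0,0,0.004,0,0,0,0.3, 0,0,0.004,0,0,0,0.3]'
```

```text
clock: 9.15
position: [563.6, 193.3, 97.3]
ee_rot: [0.999, -0.035, 0.0, 0.0]
contact_force: [0.1, -0.3, -3.6]
grip_width: 0.392
grasp_force: 40.0
clock: 10.4
position: [563.4, 193.3, 93.0]
ee_rot: [0.999, -0.035, 0.0, 0.0]
contact_force: [-0.0, 0.3, -3.7]
grip_width: 0.39
grasp_force: 40.0
```

```bash
python3 -m creep '[0,0,0.0003,0,0,0,0.3, 0,0,0.0006,0,0,0,0.3, 0,0,0.0009,0,0,0,0.3, 0,0,0.0012,0,0,0,0.3, 0,0,0.0015,0,0,0,0.3, 0,0,0.0018,0,0,0,0.3, 0,0,0.002,0,0,0,0.3, 0,0,0.002,0,0,0,0.3, 0,0,0.002,0,0,0,0.3, 0,0,0.002,0,0,0,0.3]'
```

```text
clock: 11.65
position: [563.4, 193.3, 91.0]
ee_rot: [0.999, -0.035, 0.0, 0.0]
contact_force: [1.0, 0.4, -2.7]
grip_width: 0.393
grasp_force: 40.0
```

```bash
python3 -m creep '[0,0,0.0003,0,0,0,0.3, 0,0,0.0006,0,0,0,0.3, 0,0,0.0009,0,0,0,0.3, 0,0,0.001,0,0,0,0.3, 0,0,0.001,0,0,0,0.3, 0,0,0.001,0,0,0,0.3, 0,0,0.001,0,0,0,0.3, 0,0,0.001,0,0,0,0.3, 0,0,0.001,0,0,0,0.3, 0,0,0.001,0,0,0,0.3]'; python3 -m creep '[0,0,0.0003,0,0,0,0.3, 0,0,0.0006,0,0,0,0.3, 0,0,0.0009,0,0,0,0.3, 0,0,0.001,0,0,0,0.3, 0,0,0.001,0,0,0,0.3, 0,0,0.001,0,0,0,0.3, 0,0,0.001,0,0,0,0.3, 0,0,0.001,0,0,0,0.3, 0,0,0.001,0,0,0,0.3, 0,0,0.001,0,0,0,0.3]'
```

```text
clock: 12.9
position: [563.5, 193.2, 90.1]
ee_rot: [0.999, -0.035, 0.0, 0.0]
contact_force: [0.1, 0.0, -1.6]
grip_width: 0.392
grasp_force: 40.0
clock: 14.15
position: [563.9, 193.2, 90.0]
ee_rot: [0.999, -0.035, 0.001, -0.0]
contact_force: [-0.2, -1.9, 6.1]
grip_width: 0.393
grasp_force: 40.0
```

The barrel is on the bed. Releasing.

```bash
python3 -m creep '[0,0,-0.0005,0,0,0,0.38, 0,0,-0.0005,0,0,0,0.4, 0,0,-0.0005,0,0,0,0.42, 0,0,-0.0005,0,0,0,0.45, 0,0,-0.0005,0,0,0,0.5, 0,0,-0.0005,0,0,0,0.55, 0,0,-0.0005,0,0,0,0.6, 0,0,-0.0005,0,0,0,0.65, 0,0,-0.0005,0,0,0,0.65, 0,0,-0.0005,0,0,0,0.65]' 5; python3 -m creep '[0,0,-0.01,0,0,0,0.65, 0,0,-0.025,0,0,0,0.65, 0,0,-0.045,0,0,0,0.65, 0,0,-0.065,0,0,0,0.65, 0,0,-0.085,0,0,0,0.65, 0,0,-0.1,0,0,0,0.65, 0,0,-0.11,0,0,0,0.65, 0,0,-0.11,0,0,0,0.65, 0,0,-0.11,0,0,0,0.65, 0,0,-0.11,0,0,0,0.65]'; python3 - <<'E'
from h import *
b=get_image('scene')['image'][115:205,255:375];t=get_image('top')['image'][165:230,60:210]
cv2.imwrite('pics/placed.png',np.vstack([cv2.resize(b,(640,480),interpolation=2)]))
# post grip: closing along caliper x
s=state();print(s['joints'].round(2))
for k in (0,180):
    a=np.radians(-4+k);y=np.array([np.cos(a),np.sin(a),0]);z=np.array([0,0,-1.]);x=np.cross(y,z)
    show([571,304,200],R.from_matrix(np.c_[x,y,z]))
k=640/120
for z in (20,80,130): print((proj('scene',[563.5,193.2,z])-[255,115])*k)
E
```

```text
clock: 15.4
position: [563.4, 193.2, 89.5]
ee_rot: [0.999, -0.035, 0.0, 0.0]
contact_force: [0.0, 0.6, 0.0]
grip_width: 0.654
grasp_force: 0.0
clock: 16.65
position: [563.0, 193.2, 198.4]
ee_rot: [0.999, -0.035, -0.001, 0.0]
contact_force: [0.2, -0.4, -0.5]
grip_width: 0.649
grasp_force: 0.0
[ 0.27  0.08  1.24 -0.    1.82  1.91]
shift [0.0001, -0.1111, -0.0013] turn [-0.0001, 0.0013, -2.0001]
shift [0.0001, -0.1111, -0.0013] turn [0.0013, 0.0001, 1.9999]
[264.57602254 295.41045543]
[272.15957453 215.1990381 ]
[278.81476999 144.80687087]
```

View pics/placed.png

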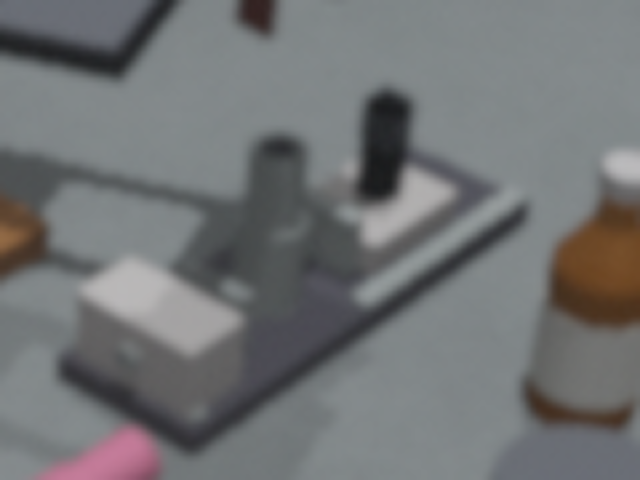

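The barrel stands upright, with its top at (279,145), where I predicted it. Next I'll go to the post with the fingers closing along caliper x.

```bash
python3 -m creep '[0,-0.01,0,0,0,-0.22,0.65, 0,-0.025,0,0,0,-0.44,0.65, 0,-0.04,0,0,0,-0.66,0.65, 0,-0.055,0,0,0,-0.88,0.65, 0,-0.07,0,0,0,-1.1,0.65, 0,-0.085,0,0,0,-1.32,0.65, 0,-0.1,0,0,0,-1.54,0.65, 0,-0.108,0,0,0,-1.76,0.65, 0,-0.1111,0,0,0,-1.95,0.65, 0,-0.1111,0,0,0,-2,0.65]'; python3 - <<'E'
from h import *
a=np.radians(-4);y=np.array([np.cos(a),np.sin(a),0]);z=np.array([0,0,-1.]);x=np.cross(y,z)
print(state()['joints'].round(2));show([571,304,81],R.from_matrix(np.c_[x,y,z]))
E
```

```text
[ 0.27  0.08  1.24 -0.    1.82  1.91]
shift [0.0002, -0.1111, 0.1177] turn [-0.0001, 0.0013, -2.0001]refused, turn out of range in row 10
```

```bash
python3 -m creep '[0,-0.01,0,0,0,-0.15,0.65, 0,-0.025,0,0,0,-0.35,0.65, 0,-0.04,0,0,0,-0.55,0.65, 0,-0.055,0,0,0,-0.75,0.65, 0,-0.07,0,0,0,-0.9,0.65, 0,-0.085,0,0,0,-1,0.65, 0,-0.1,0,0,0,-1,0.65, 0,-0.108,0,0,0,-1,0.65, 0,-0.1111,0,0,0,-1,0.65, 0,-0.1111,0,0,0,-1,0.65]'; python3 -m creep '[0,0,0,0,0,-0.15,0.65, 0,0,0,0,0,-0.35,0.65, 0,0,0,0,0,-0.55,0.65, 0,0,0,0,0,-0.75,0.65, 0,0,0,0,0,-0.9,0.65, 0,0,0,0,0,-1,0.65, 0,0,0,0,0,-1,0.65, 0,0,0,0,0,-1,0.65, 0,0,0,0,0,-1,0.65, 0,0,0,0,0,-1,0.65]'; python3 - <<'E'
from h import *
a=np.radians(-4);y=np.array([np.cos(a),np.sin(a),0]);z=np.array([0,0,-1.]);x=np.cross(y,z)
print(state()['joints'].round(2));show([571,304,81],R.from_matrix(np.c_[x,y,z]))
E
```

```text
clock: 18.0
position: [571.2, 304.0, 199.4]
ee_rot: [0.937, 0.35, 0.0, 0.0]
contact_force: [-0.4, -0.4, -0.8]
grip_width: 0.654
grasp_force: 0.0
clock: 19.25
position: [571.1, 304.1, 199.4]
ee_rot: [0.732, 0.682, 0.0, 0.0]
contact_force: [0.0, -0.6, 0.0]
grip_width: 0.652
grasp_force: 0.0
[ 0.44  0.22  1.09 -0.    1.83  0.51]
shift [-0.0001, -0.0002, 0.1184] turn [0.0005, 0.0003, -0.0008]
```

```bash
python3 -m creep '[0,0,0.02,0,0,0,0.65, 0,0,0.045,0,0,0,0.65, 0,0,0.07,0,0,0,0.65, 0,0,0.09,0,0,0,0.65, 0,0,0.105,0,0,0,0.65, 0,0,0.114,0,0,0,0.65, 0,0,0.117,0,0,0,0.65, 0,0,0.117,0,0,0,0.65, 0,0,0.117,0,0,0,0.65, 0,0,0.117,0,0,0,0.65]'; python3 -m creep '[0,0,0,0,0,0,0.5, 0,0,0,0,0,0,0.4, 0,0,0,0,0,0,0.3, 0,0,0,0,0,0,0.15, 0,0,0,0,0,0,0.15, 0,0,0,0,0,0,0.15, 0,0,0,0,0,0,0.15, 0,0,0,0,0,0,0.15, 0,0,0,0,0,0,0.15, 0,0,0,0,0,0,0.15]' 20
```

```text
clock: 20.5
position: [571.5, 304.2, 83.1]
ee_rot: [0.731, 0.682, 0.001, 0.0]
contact_force: [0.8, 0.4, 0.2]
grip_width: 0.65
grasp_force: 0.0
clock: 21.75
position: [571.5, 304.0, 82.4]
ee_rot: [0.731, 0.682, 0.0, 0.0]
contact_force: [5.3, 0.2, -1.6]
grip_width: 0.269
grasp_force: 20.0
```

```bash
python3 -m creep '[-0.001,0,0,0,0,0,0.15, -0.003,0,0,0,0,0,0.15, -0.006,0,0,0,0,0,0.15, -0.009,0,0,0,0,0,0.15, -0.012,0,0,0,0,0,0.15, -0.014,0,0,0,0,0,0.15, -0.016,0,0,0,0,0,0.15, -0.018,0,0,0,0,0,0.15, -0.019,0,0,0,0,0,0.15, -0.02,0,0,0,0,0,0.15]';  python3 -m creep '[-0.002,0,0,0,0,0,0.15, -0.004,0,0,0,0,0,0.15, -0.006,0,0,0,0,0,0.15, -0.008,0,0,0,0,0,0.15, -0.01,0,0,0,0,0,0.15, -0.012,0,0,0,0,0,0.15, -0.014,0,0,0,0,0,0.15, -0.016,0,0,0,0,0,0.15, -0.018,0,0,0,0,0,0.15, -0.02,0,0,0,0,0,0.15]'
```

```text
clock: 23.0
position: [570.1, 285.1, 82.4]
ee_rot: [0.731, 0.682, 0.001, -0.0]
contact_force: [5.6, 4.5, -2.7]
grip_width: 0.274
grasp_force: 20.0
clock: 24.25
position: [568.7, 266.2, 82.4]
ee_rot: [0.731, 0.682, 0.002, -0.001]
contact_force: [6.5, 6.8, -3.4]
grip_width: 0.267
grasp_force: 20.0
```

```bash
python3 -m creep '[-0.001,0,0,0,0,0,0.15, -0.002,0,0,0,0,0,0.15, -0.003,0,0,0,0,0,0.15, -0.004,0,0,0,0,0,0.15, -0.005,0,0,0,0,0,0.15, -0.006,0,0,0,0,0,0.15, -0.007,0,0,0,0,0,0.15, -0.008,0,0,0,0,0,0.15, -0.009,0,0,0,0,0,0.15, -0.01,0,0,0,0,0,0.15]'; python3 -c "
from h import *
cv2.imwrite('pics/slide.png',cv2.resize(get_image('scene')['image'][115:205,255:375],(800,600),interpolation=2))"
```

```text
clock: 25.5
position: [568.0, 256.3, 82.5]
ee_rot: [0.731, 0.682, 0.002, -0.001]
contact_force: [6.6, 7.1, -4.2]
grip_width: 0.272
grasp_force: 20.0
```

View pics/slide.png

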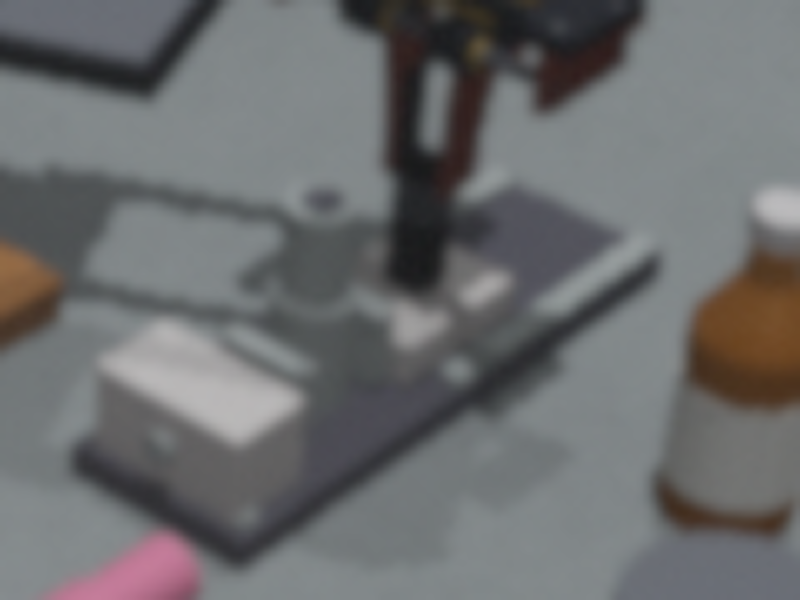

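The barrel is upright between the jaw and the anvil (anvil at about (270,350)), almost touching the anvil. I'll continue in small steps and watch for the force to rise.

```bash
python3 -m creep '[-0.0004,0,0,0,0,0,0.15, -0.0008,0,0,0,0,0,0.15, -0.0012,0,0,0,0,0,0.15, -0.0016,0,0,0,0,0,0.15, -0.002,0,0,0,0,0,0.15, -0.0024,0,0,0,0,0,0.15, -0.0028,0,0,0,0,0,0.15, -0.0032,0,0,0,0,0,0.15, -0.0036,0,0,0,0,0,0.15, -0.004,0,0,0,0,0,0.15]'
```

```text
clock: 26.8
position: [567.7, 252.3, 82.4]
ee_rot: [0.731, 0.682, 0.002, -0.001]
contact_force: [6.9, 6.5, -2.9]
grip_width: 0.273
grasp_force: 20.0
```

```bash
python3 -m creep '[-0.0003,0,0,0,0,0,0.15, -0.0006,0,0,0,0,0,0.15, -0.0009,0,0,0,0,0,0.15, -0.0012,0,0,0,0,0,0.15, -0.0014,0,0,0,0,0,0.15, -0.0016,0,0,0,0,0,0.15, -0.0018,0,0,0,0,0,0.15, -0.002,0,0,0,0,0,0.15, -0.002,0,0,0,0,0,0.15, -0.002,0,0,0,0,0,0.15]'
```

```text
clock: 28.05
position: [567.5, 250.4, 82.4]
ee_rot: [0.731, 0.682, 0.002, -0.001]
contact_force: [6.1, 6.7, -3.5]
grip_width: 0.273
grasp_force: 20.0
```

```bash
python3 -m creep '[-0.0003,0,0,0,0,0,0.15, -0.0006,0,0,0,0,0,0.15, -0.0009,0,0,0,0,0,0.15, -0.0012,0,0,0,0,0,0.15, -0.0015,0,0,0,0,0,0.15, -0.0018,0,0,0,0,0,0.15, -0.0021,0,0,0,0,0,0.15, -0.0024,0,0,0,0,0,0.15, -0.0027,0,0,0,0,0,0.15, -0.003,0,0,0,0,0,0.15]'; for i in 1; do python3 -c "
from station import *
import time
l=[state()['contact_force'] for _ in range(3)];print(sum(l)/3)"; done
```

```text
clock: 29.3
position: [567.4, 248.0, 82.4]
ee_rot: [0.731, 0.683, 0.002, -0.001]
contact_force: [7.0, 9.1, -4.1]
grip_width: 0.273
grasp_force: 20.0
[ 6.95965299  9.06135847 -4.09802715]
```

```bash
python3 -m creep '[-0.0003,0,0,0,0,0,0.15, -0.0006,0,0,0,0,0,0.15, -0.0009,0,0,0,0,0,0.15, -0.0012,0,0,0,0,0,0.15, -0.0015,0,0,0,0,0,0.15, -0.0018,0,0,0,0,0,0.15, -0.0021,0,0,0,0,0,0.15, -0.0024,0,0,0,0,0,0.15, -0.0024,0,0,0,0,0,0.15, -0.0024,0,0,0,0,0,0.15]'
```

```text
clock: 30.55
position: [567.2, 246.1, 82.4]
ee_rot: [0.731, 0.683, 0.003, -0.001]
contact_force: [7.1, 10.5, -3.9]
grip_width: 0.272
grasp_force: 20.0
```

```bash
python3 -m creep '[-0.0004,0,0,0,0,0,0.2, -0.0004,0,0,0,0,0,0.2, -0.0004,0,0,0,0,0,0.3, -0.0004,0,0,0,0,0,0.35, -0.0004,0,0,0,0,0,0.45, -0.0004,0,0,0,0,0,0.55, -0.0004,0,0,0,0,0,0.6, -0.0004,0,0,0,0,0,0.6, -0.0004,0,0,0,0,0,0.6, -0.0004,0,0,0,0,0,0.6]'; python3 -m creep '[0,0,-0.01,0,0,0,0.6, 0,0,-0.025,0,0,0,0.6, 0,0,-0.045,0,0,0,0.6, 0,0,-0.065,0,0,0,0.6, 0,0,-0.085,0,0,0,0.6, 0,0,-0.105,0,0,0,0.6, 0,0,-0.115,0,0,0,0.6, 0,0,-0.12,0,0,0,0.6, 0,0,-0.12,0,0,0,0.6, 0,0,-0.12,0,0,0,0.6]';python3 -c "
from h import *
cv2.imwrite('pics/end.png',cv2.resize(get_image('scene')['image'][115:205,255:375],(800,600),interpolation=2))"
```

```text
clock: 31.8
position: [566.9, 242.5, 82.5]
ee_rot: [0.731, 0.682, 0.0, 0.0]
contact_force: [1.3, 0.7, 0.4]
grip_width: 0.601
grasp_force: 0.0
clock: 33.05
position: [566.5, 242.4, 201.4]
ee_rot: [0.731, 0.682, -0.001, -0.0]
contact_force: [0.2, -0.7, -0.7]
grip_width: 0.598
grasp_force: 0.0
```

View pics/end.png

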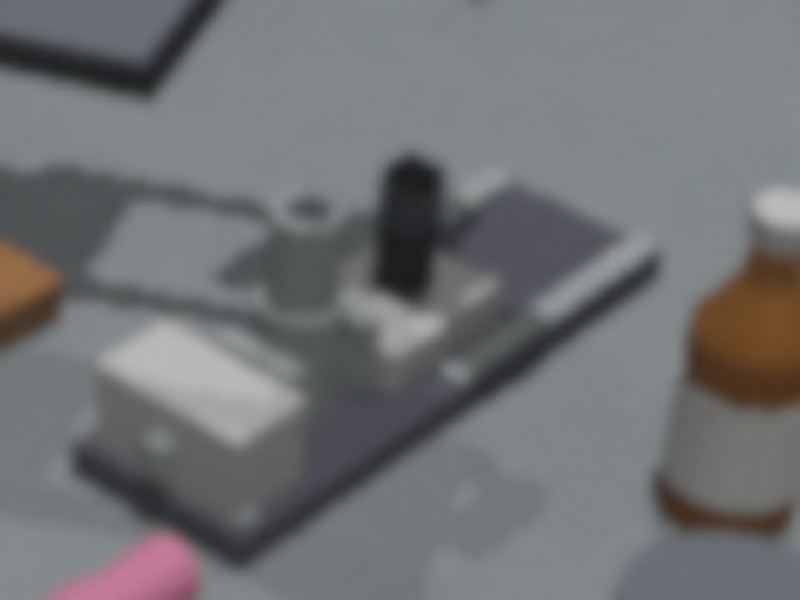

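The barrel stands upright at about (307,260), held between the jaw and the anvil. The anvil plate is visibly pushed in toward the housing, and the gripper is clear. Handing in.

```bash
python3 -c "
from station import *
print(sign_off())"
```

```text
the job is handed in; nothing more can be done
None
```

The job is handed in: the barrel stands upright between the closed jaws, the anvil is pushed in about 4.5–5 mm (estimated from wrist force and travel), the gripper is clear, and the clock read about 33 s; sign-off returned no verdict.

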